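# Hold the wide brayer level over the ink tray

## Robot

A 6-joint arm with a two-finger parallel gripper is mounted at the origin on the work surface. World frame = base frame: x ahead of the robot, y to its left, z up, the work surface at z = 0. Lengths are in m, angles in rad, forces in N, time in s.
With the tool pointing down it reaches from about 0.3 to 0.775 m from the base axis. Payload 14.6 kg.
Tool frame: the origin (TCP) lies at the centre of the arm's flange, where the gripper is bolted on; the fingertips stand 199 mm ahead of it and the grasp point (between the pads) lies 180 mm ahead of it; z points along the fingers, y is the line along which they close (so a half turn about z gives the same grasp; the last joint's range is limited). The gripper opens to 94 mm and grips with 3 to 60 N. Pads are 16 mm wide; open, the fingers measure 119 mm over their backs; the gripper's body (75 mm by 177 mm) begins 78 mm behind the grasp point.
Start: joints at [-1.373, 0.3, 1.521, -0, 1.321, -0.067], TCP at [0.144, -0.531, 0.405] pointing down, gripper open.
Joint ranges: [-3.03, 3.03], [-0.79, 2.21], [0.23, 2.52], [-1.04, 4.18], [0, 3.07], [-2.55, 2.55]. Speed limits (rad/s): [2.22, 2.22, 2.57, 3.14, 3.14, 3.14].

## Interface

Orientations are given as a 3x3 rotation matrix whose columns are the frame's x, y, z axes.
In Python, from cell import r, capture gives the robot as it stands.
- The arm moves only by the tool carry_out, never from a script. Its argument "steps" is a list that holds one entry, the list of rows, each a list of 5 numbers: the closure, from -1 (fully open) to 1 (shut), then the shift along the tool's x, y, z in cm, then the turn about the tool's z in rad. In form: [[[jaw, dx, dy, dz, spin], ...]]. A call has 1 to 20 rows; each row is the pose to reach, as a shift and turn from the pose commanded when the call began, along the tool's axes at that moment; what a row does not reach only later rows make up. A row lasts 1/10 s, in which the tool goes at most 50 mm and 8.59 degrees, less where a joint would pass 70% of its speed; a pose out of reach is approached as far as the arm can. A call with a gripper value outside its range is refused whole. The fingers move at their own pace and stop on an object; "force" is the grip in N (left out, the last holds). Time passes only in rows, so rows that repeat a pose let the fingers close. It gives the time, the measured TCP pose, the force, the opening and the grip force at its end, in the units of the state.
- r.observe(): the state, without advancing time (a new reading comes with each control period).
- capture(name): name is "scene" or "side" or "wrist"; returns a dict with "pixels" (420x560x3 uint8, red, green, blue), "intrinsics" (3x3 intrinsics, pixels), "extrinsics" (4x4, takes a point from camera to world coordinates). Camera axes: x right, y down, z forward; pixel columns grow to the right and rows downward; lengths in m; the calibration is good to about 2 mm. A picture is of the moment at which its call begins. There is no depth.
- r.sign_off(): hands the job in; it is judged then, once.
The state is a dict: "clock": time; "joint_positions": joint angles; "joint_vel": joint speeds; "joint_efforts": joint torques, N m; "position": TCP position; "tool_rot": TCP orientation; "contact_force": force on the tool from outside, world axes, zero at the start; "wrist_torque": the same for the moment, N m; "opening": finger opening in m; "gripper_force": force on a finger pad.
Only numpy, scipy, OpenCV 4.12 (cv2) and the standard library are available. Lean on these libraries where they do the work, as an engineer would, in place of code of your own. Each camera call takes 0.05 s, during which the arm holds its last target. There are 200 camera calls.

## Task

The wide brayer (ink roller) needs wiping: pick it up at its balance point, by the metal neck just behind the roller's fork, keeping your fingers off the rubber roller, and hold it level over the white ink tray, lined up lengthways with the tray, its roller above the middle of the tray and about 10 cm clear of the tray's floor. Do not let it touch the tray, and leave everything else on the table where it is. Finish while holding it there, still and level, so that I can wipe the roller; do not put it down or let go.

Things in the scene. Friction and masses are not known exactly. Their poses are not given: they have to be found in the camera images.
- brayer_balance (a point): Balance point of the wide brayer (0.4 kg): the middle of its metal neck, 25 mm above the table as it lies. Axes: +x along the brayer to the roller, y along the axle, z up; all level as it lies. The neck is a flat-sided bar 12 mm wide (y), 18 mm tall, from the fork 24 mm ahead to the handle 36 mm behind this point. The true balance varies up to 6 mm along the neck.
- brayer_axle (a point): The centre of the wide brayer's rubber roller (100 mm wide, 25 mm radius, turns freely in the fork), 62 mm ahead (+x) of the balance point. Same axes as the balance point.
- brayer: The wide brayer as a whole: black rubber roller, aluminium fork (118 mm wide) and neck, wooden handle 118 mm long and up to 31 mm thick that droops slightly so that its end rests on the table; 241 mm long overall. Origin straight under the balance point, at table height as it lies. Same axes.
- brayer_roller: The rubber roller of the wide brayer alone; its origin is the roller's centre, its y axis the axle; it turns about y.
- tray: The white ink tray, fixed to the table: 230 mm long (its x), 170 mm wide (its y), rim 27 mm above the table at most, walls 3 mm, on a black rubber mat 250 x 190 mm. Origin at the centre of the underside.
- tray_middle (a point): The middle of the ink tray's floor, 5 mm above the table. x along the tray's length, y across it, z up.
- small_brayer: A narrow brayer (45 mm wide, 32 mm thick roller, 193 mm long) lying in the middle of the table: a bystander. Origin at table height under the middle of its neck, +x towards its roller.
- stamp: Bystander: a wooden rubber stamp, 75 x 50 mm, 56 mm tall with its knob. Origin at the centre of the underside.
- jar: Bystander: a low white screw-top jar, 68 mm across, 58 mm tall. Origin at the centre of the underside.
- bottle_a: Bystander: an amber bottle, 38 mm across, 105 mm tall, standing to one side. Origin at the centre of the underside.
- bottle_b: Bystander: another bottle of the same kind, on the other side.
- ink_pad: Bystander: a closed ink pad, 75 x 75 x 22 mm. Origin at the centre of the underside.
- tape: Bystander: a roll of tape lying flat, 84 mm across, 20 mm tall. Origin at the centre of the underside.

How it is judged:
By the outcome, as a careful person would: the job done as asked, in the order asked, and still so for the second after the job is handed in, while the arm keeps its last pose, push and grip.
It also fails if it takes over 42 s, if anything falls off the work surface, if the arm or the gripper's body presses on something with over 40 N, if the wrist force passes 120 N, or if a joint passes its speed limit or range.

## Working session

There is one attempt and no reset: what is moved stays moved. The work goes in short steps, Python scripts to look and compute and a tool call to move; the robot and the scene stay as the last step left them, time stands still between calls to the robot, and variables do not carry over. Pictures are saved under pics/ and viewed, at most 10 in all, crops included, and the job is handed in when it is done.

Besides the shell and the picture viewer there is one more tool, called in YAML: its name, and indented under it one key for each argument. carry_out: Moves the arm, as the interface text tells. Its arguments: {"type":"object","properties":{"steps":{"type":"array","items":{"type":"array","items":{"type":"array","items":{"type":"number"}}}},"force":{"type":"number"}},"required":["steps"]}

```bash
mkdir -p pics; cat > h.py <<'E'
import numpy as np, cv2, pickle
from cell import r, capture
def snap(n,tag):
    c=capture(n); pickle.dump(c,open(f'pics/{tag}.pkl','wb'))
    cv2.imwrite(f'pics/{tag}.png',c['pixels'][...,::-1]); return c
def load(tag): return pickle.load(open(f'pics/{tag}.pkl','rb'))
def crop(tag,x0,y0,w,h,s,out):
    im=cv2.imread(f'pics/{tag}.png')[y0:y0+h,x0:x0+w]
    cv2.imwrite(f'pics/{out}.png',cv2.resize(im,None,fx=s,fy=s,interpolation=cv2.INTER_CUBIC))
def ray(c,u,v):
    E=np.array(c['extrinsics']); d=E[:3,:3]@np.linalg.solve(np.array(c['intrinsics']),[u,v,1.])
    return E[:3,3],d/np.linalg.norm(d)
def onz(c,u,v,z):
    o,d=ray(c,u,v); return o+d*(z-o[2])/d[2]
def tri(obs):
    A=np.zeros((3,3));b=np.zeros(3);R=[]
    for c,u,v in obs:
        o,d=ray(c,u,v);P=np.eye(3)-np.outer(d,d);A+=P;b+=P@o;R.append((P,o))
    p=np.linalg.solve(A,b); return p,[float(np.linalg.norm(P@(p-o))) for P,o in R]
def proj(c,p):
    E=np.linalg.inv(np.array(c['extrinsics'])); q=np.array(c['intrinsics'])@(E[:3,:3]@p+E[:3,3]); return q[:2]/q[2]
E
python3 - <<'E'
from h import *
np.set_printoptions(precision=3,suppress=True)
for n in('scene','side','wrist'):
    c=snap(n,n+'0'); print(n,np.array(c['extrinsics'])[:3])
s=r.observe(); print(s['clock'],s['tool_rot'],s['position'],s['opening'])
a=[cv2.imread(f'pics/{n}0.png') for n in('scene','side')]
w=cv2.imread('pics/wrist0.png')
E
```

```text
scene [[ 0.641  0.594 -0.486  1.148]
 [ 0.767 -0.494  0.41  -0.517]
 [ 0.004 -0.635 -0.772  0.994]]
side [[ 0.968 -0.147  0.203  0.272]
 [-0.25  -0.515  0.82  -1.189]
 [-0.016 -0.844 -0.536  0.834]]
wrist [[ 0.261 -0.931 -0.254  0.218]
 [-0.965 -0.252 -0.068 -0.511]
 [-0.     0.263 -0.965  0.384]]
0.15 [[ 0.965  0.262 -0.   ]
 [ 0.262 -0.965  0.001]
 [ 0.    -0.001 -1.   ]] [ 0.144 -0.531  0.404] 0.09416509004586057
```

View pics/scene0.png

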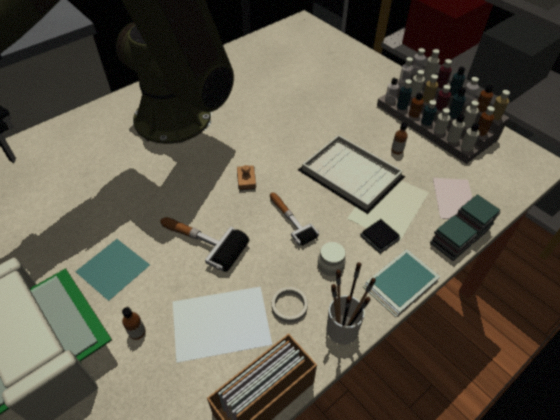

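View pics/side0.png

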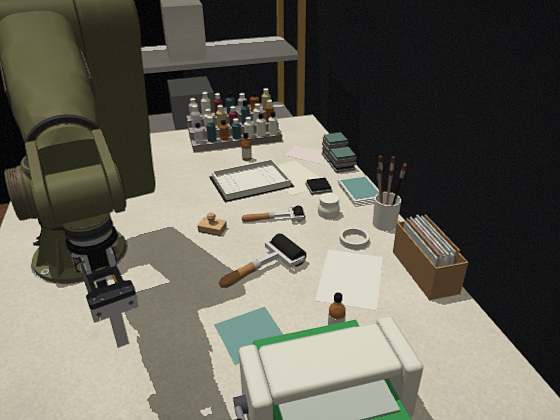

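Scene picture: the wide brayer has its handle at (170,224), neck about (206,241) and roller (228,250), and the tray is at (352,172). Side picture: neck about (268,260), roller (288,248), tray (252,180). I'll enlarge these next.

```bash
python3 - <<'E'
from h import *
def g(t,x,y,w,h,s):
    return cv2.resize(cv2.imread(f'pics/{t}.png')[y:y+h,x:x+w],None,fx=s,fy=s,interpolation=cv2.INTER_CUBIC)
A=np.hstack([g('scene0',155,205,100,75,4),g('side0',215,225,100,75,4)])
B=np.hstack([g('scene0',295,132,114,80,3.5),g('side0',200,150,114,80,3.5)])
B=cv2.copyMakeBorder(B,0,0,0,800-B.shape[1],cv2.BORDER_CONSTANT)
cv2.imwrite('pics/c1.png',np.vstack([A,B]))
E
```

```text
(no output)
```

View pics/c1.png

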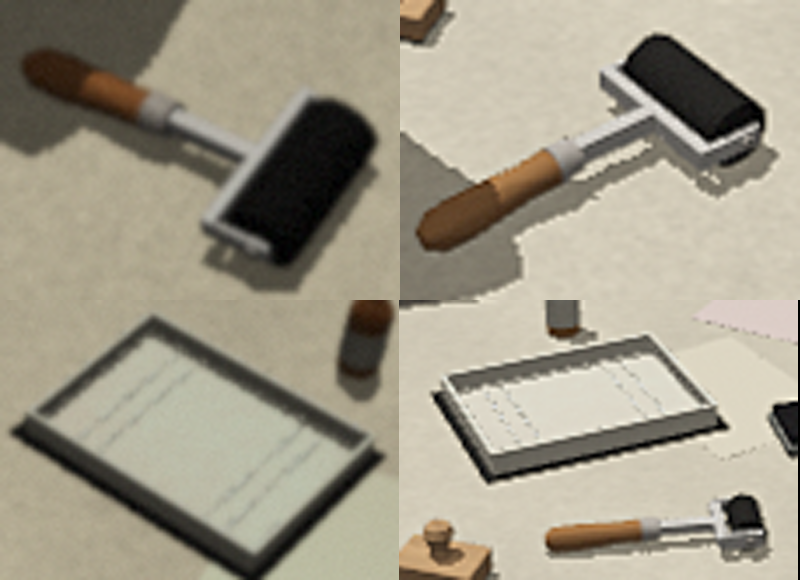

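Crop reading, in crop pixels:
- **Neck top, scene view:** runs from (172,120) to (247,155).
- **Neck top, side view:** runs from (582,155) to (645,118).
- **Tray rim:** all four corners are visible in both views.

```bash
python3 - <<'E'
from h import *
np.set_printoptions(precision=4,suppress=True)
a,b=load('scene0'),load('side0')
S=lambda x,y:(a,x/4+155-.4,y/4+205-.4)
T=lambda x,y:(b,(x-400)/4+215-.4,y/4+225-.4)
f=tri([S(247,154),T(643,118)]);k=tri([S(174,119),T(582,153)])
print('front',f,'rear',k); d=f[0]-k[0]; print(np.linalg.norm(d),np.degrees(np.arctan2(d[1],d[0])))
S=lambda x,y:(a,x/3.5+295-.4,(y-300)/3.5+132-.4)
T=lambda x,y:(b,(x-399)/3.5+200-.4,(y-300)/3.5+150-.4)
C=[tri([S(*p),T(*q)]) for p,q in [((152,317),(442,378)),((372,438),(650,338)),((252,553),(716,408)),((28,415),(490,455))]]
for c in C: print(c)
P=np.array([c[0] for c in C]); print(P.mean(0)); L=np.linalg.norm(np.roll(P,-1,0)-P,axis=1); print(L)
for u in (P[1]-P[0],P[2]-P[3],P[0]-P[3],P[1]-P[2]): print(np.degrees(np.arctan2(u[1],u[0])))
E
```

```text
front (array([ 0.5203, -0.1874,  0.0272]), [7.449215452908735e-05, 7.449215452888835e-05]) rear (array([ 0.4712, -0.2096,  0.0278]), [0.0028114779327226918, 0.0028114779327229437])
0.05388331756406068 24.360405193389706
(array([0.4249, 0.3351, 0.0204]), [9.995247740626835e-05, 9.995247740631082e-05])
(array([0.6481, 0.3679, 0.0197]), [0.0023531093038035283, 0.0023531093038036827])
(array([0.6717, 0.1994, 0.0224]), [0.002083874264328504, 0.002083874264328697])
(array([0.4461, 0.1701, 0.0212]), [0.00044516730771331317, 0.00044516730771322806])
[0.5477 0.2681 0.0209]
[0.2255 0.1702 0.2276 0.1664]
8.364664428344412
7.403175004207231
97.30362571458609
97.99717881376854
```

Tray centre is about (0.548, 0.268) with yaw 7.8°. The brayer heads about 24.4° with its balance point near (0.501, -0.196). Both measured heights read 6 mm low, so I'll check again with the wrist camera. Moving to hover now.

carry_out:
  steps:
    - [[-1, 3.5, -1.8, 0, -0.01], [-1, 7, -3.7, 0.5, -0.02], [-1, 10.5, -5.6, 1, -0.04], [-1, 14, -7.5, 1.5, -0.05], [-1, 17.5, -9.3, 2, -0.06], [-1, 21, -11.2, 2.5, -0.08], [-1, 24.5, -13, 3, -0.09], [-1, 28, -14.9, 4, -0.1], [-1, 31.5, -16.8, 5, -0.12], [-1, 35, -18.6, 6, -0.13], [-1, 38, -20.3, 6.5, -0.14], [-1, 40.5, -21.5, 7, -0.15], [-1, 42, -22.4, 7.5, -0.16], [-1, 43, -23, 8, -0.16], [-1, 43, -23, 8, -0.16], [-1, 43, -23, 8, -0.16]]

```text
clock: 1.75
position: [0.4985, -0.1967, 0.3246]
tool_rot: [[0.911, 0.412, -0.0], [0.412, -0.911, 0.0], [-0.0, -0.0, -1.0]]
contact_force: [0.8, 0.5, -0.9]
opening: 0.0941
gripper_force: 0.0
```

```bash
python3 - <<'E'
from h import *
np.set_printoptions(precision=4,suppress=True)
c=snap('wrist','w1'); s=r.observe(); print(s['clock'],s['position'],s['tool_rot'],c['extrinsics'])
im=cv2.imread('pics/w1.png'); cv2.imwrite('pics/w1b.png',cv2.resize(im,(800,600)))
E
```

```text
1.8 [ 0.4983 -0.1969  0.3248] [[ 0.9114  0.4114 -0.    ]
 [ 0.4114 -0.9114 -0.0002]
 [-0.0001  0.0001 -1.    ]] [[ 0.4113 -0.8794 -0.2397  0.5682]
 [-0.9115 -0.3967 -0.1086 -0.165 ]
 [ 0.0004  0.2631 -0.9648  0.3045]
 [ 0.      0.      0.      1.    ]]
```

View pics/w1b.png

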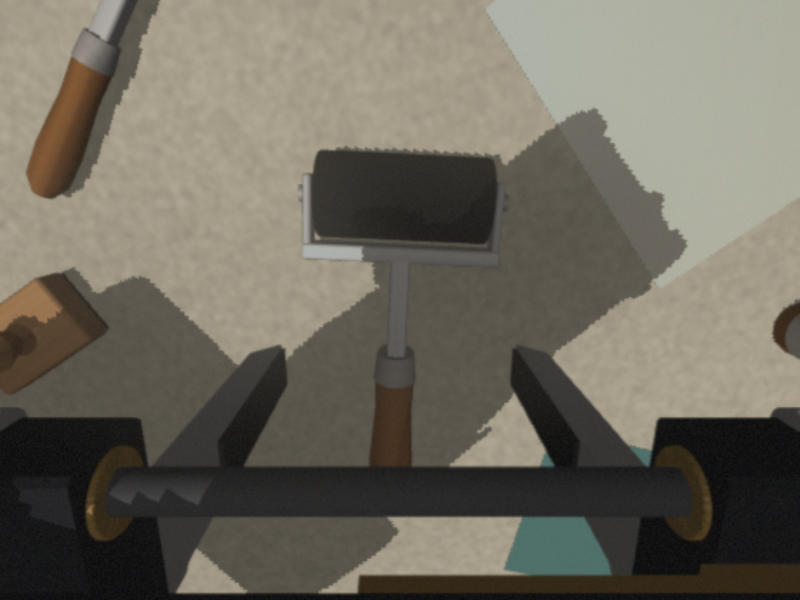

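The wrist view shows the neck between the ferrule (397,347) and the fork (400,262). The fork bar's rear edge runs from (303,256) to (498,265), so the brayer is turned slightly clockwise of the tool. Combining this with the earlier views.

```bash
python3 - <<'E'
from h import *
np.set_printoptions(precision=4,suppress=True)
a,b,w=load('scene0'),load('side0'),load('w1')
S=lambda x,y:(a,x/4+155-.4,y/4+205-.4)
T=lambda x,y:(b,(x-400)/4+215-.4,y/4+225-.4)
W=lambda x,y:(w,x*.7-.2,y*.7-.2)
F=W(400,262);K=W(397.5,347)
print(tri([S(247,154),T(643,118),F]),tri([S(174,119),T(582,153),K]))
for z in(.03,.034):
    f,k=onz(*F,z),onz(*K,z); d=f-k; h=d/np.linalg.norm(d)
    l,rr=onz(*W(303,257),z),onz(*W(498,264),z); e=rr-l
    print(z,f,k,np.linalg.norm(d),np.degrees(np.arctan2(d[1],d[0])),'fork',np.linalg.norm(e),np.degrees(np.arctan2(e[1],e[0]))+90,'bal',f-.024*h,k+.036*h)
l,rr=onz(*W(305,174),.03),onz(*W(503,182),.03);
L,R=onz(*W(302,192),.025),onz(*W(506,203),.025);e=R-L;print('axle',(L+R)/2,np.linalg.norm(e),np.degrees(np.arctan2(e[1],e[0]))+90)
E
```

```text
(array([ 0.5212, -0.187 ,  0.0269]), [0.0010984011986790965, 0.0008156777632537494, 0.0017698557354278593]) (array([ 0.4714, -0.2086,  0.0268]), [0.0030658607316753003, 0.002738361461932888, 0.000994403008408271])
0.03 [ 0.5235 -0.1864  0.03  ] [ 0.4732 -0.2074  0.03  ] 0.05448393062530683 22.67422500502213 fork 0.11735925594506408 22.203809677781067 bal [ 0.5013 -0.1956  0.03  ] [ 0.5064 -0.1935  0.03  ]
0.034 [ 0.5241 -0.1861  0.034 ] [ 0.4746 -0.2068  0.034 ] 0.05369010309637203 22.67422500502213 fork 0.11564933878095206 22.20380967778111 bal [ 0.502  -0.1953  0.034 ] [ 0.5078 -0.1929  0.034 ]
axle [ 0.5589 -0.1732  0.025 ] 0.12073457844060802 21.274381119613054
```

The balance point is (0.502, -0.196) with heading 22.2°; distance back from the axle agrees. Descending.

carry_out:
  steps:
    - [[-1, 0.4, 0.1, 1, 0.037], [-1, 0.4, 0.1, 3, 0.037], [-1, 0.4, 0.1, 5, 0.037], [-1, 0.4, 0.1, 7, 0.037], [-1, 0.4, 0.1, 9, 0.037], [-1, 0.4, 0.1, 10.5, 0.037], [-1, 0.4, 0.1, 11.5, 0.037], [-1, 0.4, 0.1, 12, 0.037], [-1, 0.4, 0.1, 12, 0.037], [-1, 0.4, 0.1, 12, 0.037]]

```text
clock: 2.8
position: [0.5029, -0.1958, 0.2053]
tool_rot: [[0.926, 0.378, 0.001], [0.378, -0.926, -0.0], [0.001, 0.001, -1.0]]
contact_force: [-1.1, -0.7, -0.4]
opening: 0.0941
gripper_force: 0.0
```

```bash
python3 - <<'E'
from h import *
c=snap('wrist','w2'); s=r.observe(); print(s['clock'],s['position'],s['contact_force'])
im=cv2.imread('pics/w2.png'); cv2.imwrite('pics/w2b.png',cv2.resize(im,(800,600)))
E
```

```text
2.85 [ 0.50294469 -0.19571976  0.20540014] [ 0.49285299 -0.01995229  0.03655456]
```

View pics/w2b.png

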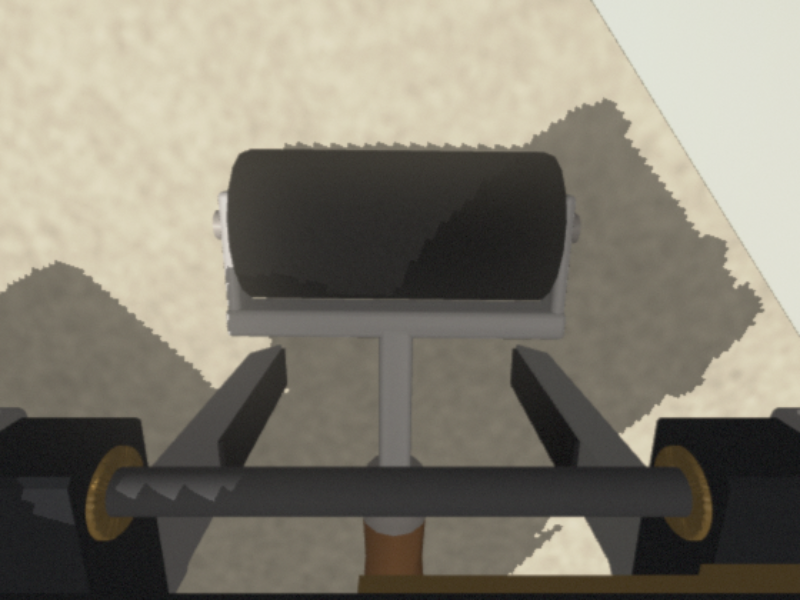

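The view shows the fork bar square to the fingers: rear edge at row 337, neck centre at column 395, finger midpoint at column 399. I'll check the distance along the neck.

```bash
python3 - <<'E'
from h import *
w=load('w2'); s=r.observe(); R=np.array(s['tool_rot']); p=np.array(s['position'])
for u,v,z in((396,336,.034),(396,336,.03),(392,467,.034),(396.5,221,.025)): print(R.T@(onz(w,u*.7-.2,v*.7-.2,z)-p)*1000)
for u in (214,580): print(R.T@(onz(w,u*.7-.2,222*.7,.025)-p)*1000)
f=tri([(load('w1'),279.8,183.2),(w,396*.7-.2,336*.7-.2)]); print(f)
E
```

```text
[ 23.34921277  -0.85340044 171.41705122]
[ 21.94242511  -0.87450795 175.41598173]
[-28.72187228  -2.46536536 171.37669424]
[ 61.92614023  -0.6428225  180.44615075]
[ 61.54042275 -63.32500733 180.39459337]
[ 61.43778948  62.44775146 180.49738684]
(array([ 0.5239601, -0.1862638,  0.032701 ]), [9.106025387749017e-05, 9.106025387747895e-05])
```

The axle is 62 mm ahead, the fork 23 mm ahead, and the neck top at 33 mm. All match the given sizes. Gripping, then a small lift.

carry_out:
  steps:
    - [[-1, 0, -0.1, 0, 0], [0, 0, -0.1, 0, 0], [1, 0, -0.1, 0, 0], [1, 0, -0.1, 0, 0], [1, 0, -0.1, 0, 0], [1, 0, -0.1, 0, 0], [1, 0, -0.1, 0, 0], [1, 0, -0.1, 0, 0], [1, 0, -0.1, 0, 0], [1, 0, -0.1, 0, 0], [1, 0, -0.1, 0, 0], [1, 0, -0.1, 0, 0], [1, 0, -0.1, 0, 0], [1, 0, -0.1, 0, 0], [1, 0, -0.1, 0, 0]]
  force: 50

```text
clock: 4.35
position: [0.5024, -0.1947, 0.2047]
tool_rot: [[0.926, 0.378, 0.0], [0.378, -0.926, -0.0], [0.0, 0.0, -1.0]]
contact_force: [-0.9, -0.6, 0.1]
opening: 0.0114
gripper_force: 50.0
```

carry_out:
  steps:
    - [[1, 0, 0, -0.5, 0], [1, 0, 0, -1.5, 0], [1, 0, 0, -2.5, 0], [1, 0, 0, -4, 0], [1, 0, 0, -5.5, 0], [1, 0, 0, -7, 0], [1, 0, 0, -8.5, 0], [1, 0, 0, -10, 0], [1, 0, 0, -11, 0], [1, 0, 0, -11.7, 0], [1, 0, 0, -12, 0], [1, 0, 0, -12, 0], [1, 0, 0, -12, 0]]

```text
clock: 5.65
position: [0.5024, -0.1946, 0.3241]
tool_rot: [[0.926, 0.378, -0.001], [0.378, -0.926, 0.0], [-0.001, -0.001, -1.0]]
contact_force: [-0.7, -0.0, -4.7]
opening: 0.0118
gripper_force: 50.0
```

```bash
python3 - <<'E'
from h import *
snap('wrist','w3');snap('side','s3');snap('scene','sc3'); s=r.observe(); print(s['clock'],s['position'],s['contact_force'],s['wrist_torque'],s['opening'],s['joint_positions'])
w=cv2.resize(cv2.imread('pics/w3.png'),(800,600))[100:500,150:650]
t=cv2.resize(cv2.imread('pics/s3.png')[150:290,190:295],None,fx=2.85,fy=2.85)
t=cv2.resize(t,(300,400))
cv2.imwrite('pics/c3.png',np.hstack([w,t]))
E
```

```text
5.8 [ 0.50241515 -0.19462704  0.32415186] [ 0.09904956  0.39573782 -4.90757577] [ 0.01880406 -0.00917841  0.03337928] 0.011547011830865563 [-4.37564536e-01  3.55501780e-01  1.64417198e+00  3.40366013e-06
  1.14275105e+00  7.45440909e-01]
```

View pics/c3.png

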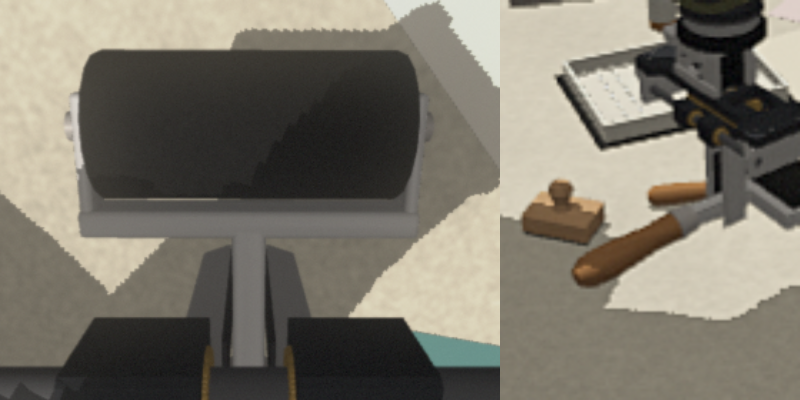

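The brayer is held level: fork and axle sit at the same image rows as before the lift (pins about row 226, fork bar 312–337), and it is centred. Carrying it to the tray.

carry_out:
  steps:
    - [[1, 0.2, -0.6, 0, 0.005], [1, 0.6, -1.8, 0, 0.01], [1, 1.3, -3.6, 0, 0.02], [1, 2.2, -6, 0, 0.035], [1, 3.2, -8.8, 0, 0.05], [1, 4.3, -11.8, 0, 0.07], [1, 5.4, -14.8, 0, 0.09], [1, 6.5, -17.8, 0, 0.105], [1, 7.6, -20.8, 0, 0.12], [1, 8.7, -23.8, 0, 0.14], [1, 9.8, -26.8, 0, 0.155], [1, 10.9, -29.8, 0, 0.175], [1, 12, -32.8, 0, 0.19], [1, 13.1, -35.6, 0, 0.21], [1, 14, -38.2, 0, 0.225], [1, 14.8, -40.2, 0, 0.235], [1, 15.3, -41.6, 0, 0.245], [1, 15.6, -42.3, 0, 0.25], [1, 15.7, -42.7, 0, 0.25], [1, 15.7, -42.7, 0, 0.25]]

```text
clock: 7.8
position: [0.486, 0.2602, 0.3246]
tool_rot: [[0.99, 0.138, -0.0], [0.138, -0.99, -0.0], [-0.0, 0.0, -1.0]]
contact_force: [-0.1, 0.6, -3.4]
opening: 0.0115
gripper_force: 50.0
```

```bash
python3 - <<'E'
from h import *
snap('wrist','w4');snap('side','s4');snap('scene','sc4'); s=r.observe(); print(s['clock'],s['position'],s['tool_rot'],s['contact_force'],s['wrist_torque'],s['opening'],s['joint_positions'])
cv2.imwrite('pics/w4b.png',cv2.resize(cv2.imread('pics/w4.png'),(800,600)))
def g(t,x,y): return cv2.resize(cv2.imread(f'pics/{t}.png')[y:y+150,x:x+100],None,fx=4,fy=4,interpolation=cv2.INTER_CUBIC)
cv2.imwrite('pics/c4.png',np.hstack([g('sc4',300,80),g('s4',210,90)]))
E
```

```text
7.95 [0.48635374 0.25951156 0.32467981] [[ 9.90593846e-01  1.36835051e-01  1.74682923e-06]
 [ 1.36835051e-01 -9.90593845e-01 -6.16863132e-05]
 [-6.71045156e-06  6.13451098e-05 -9.99999998e-01]] [ 0.75505552 -1.02130889 -4.20693613] [-0.05864784  0.01253026  0.00812659] 0.01168677632451501 [ 4.23719065e-01  3.80676834e-01  1.60782465e+00 -6.23056677e-05
  1.15311495e+00  1.85727496e+00]
```

View pics/w4b.png

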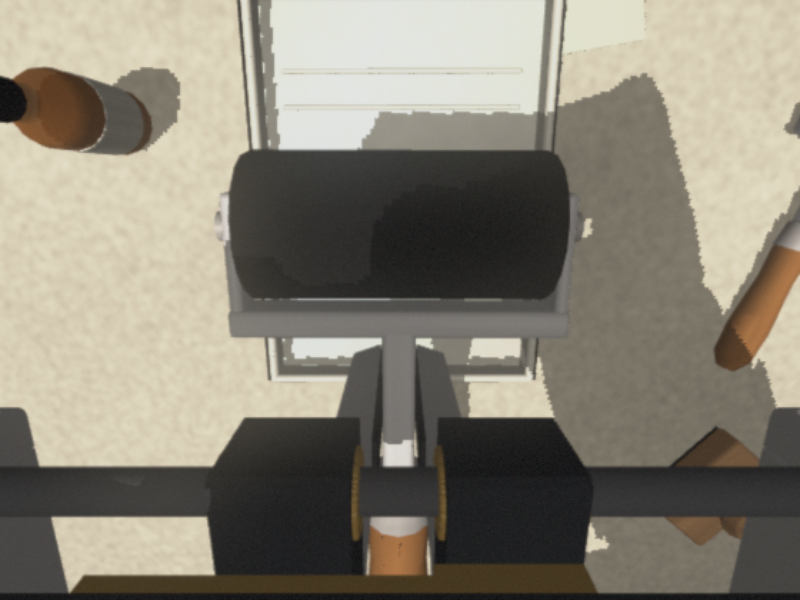

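View pics/c4.png

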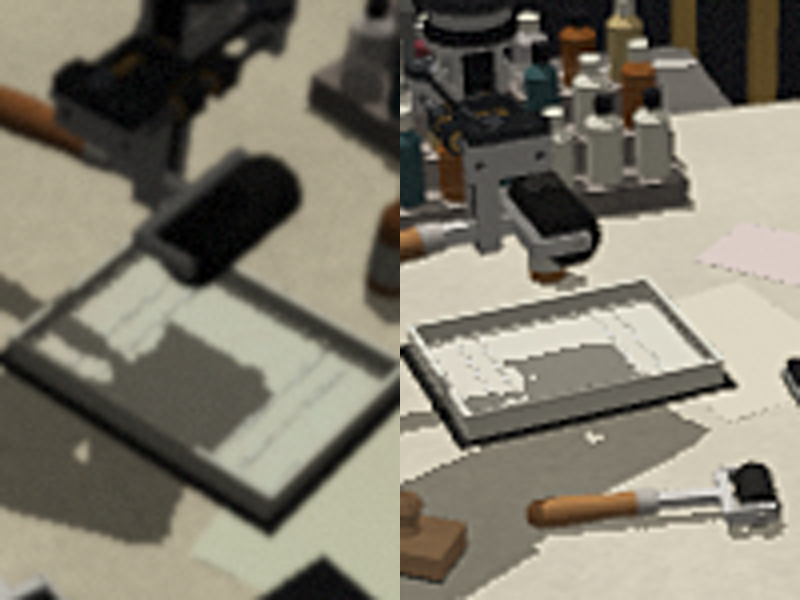

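The wrist view shows the tray square to the brayer. Its near outer rim runs from (268,381) to (537,381), and the side rims leave the top of the picture at columns 238 and 566. The side and scene crops show the roller well clear above the tray. Now the residual offset.

```bash
python3 - <<'E'
from h import *
np.set_printoptions(precision=1,suppress=True)
w=load('w4'); s=r.observe(); R=np.array(s['tool_rot']); p=np.array(s['position'])
for u,v,z in((268,381,.026),(537,381,.026),(238,0,.026),(566,0,.026),(284,107,.007),(520,107,.007),(284,71,.007),(522,71,.007),(214,224,.145),(581,224,.145)): print(u,v,R.T@(onz(w,u*.7-.2,v*.7-.2,z)-p)*1000)
print(R.T@(np.array([.5477,.2681,.005])-p)*1000)
# roller/fork height by two-view: fork bar rear ends seen in w4; axle pins vs scene/side
a,b=load('sc4'),load('s4')
print('bar rear-left corner?',tri([(a,300+188/4-.4,80+270/4-.4),(b,210+(590-400)/4-.4,90+238/4-.4),(w,568*.7-.2,190*.7-.2)]))
E
```

```text
268 381 [-52.8 -86.2 298.7]
537 381 [-52.8  90.2 298.7]
238 0 [166.8 -85.9 298.7]
566 0 [167.   88.1 298.7]
284 107 [116.7 -69.3 317.7]
520 107 [116.8  72.  317.7]
284 71 [136.3 -68.  317.7]
522 71 [136.4  71.9 317.7]
214 224 [ 60.8 -64.  179.7]
581 224 [ 60.8  61.7 179.7]
[ 61.9  -0.1 319.7]
bar rear-left corner? (array([0.6, 0.2, 0.1]), [0.0018544876890467512, 0.0007608805192724871, 0.0013782143931993197])
```

The tray centre is at tool x = 62 mm, which matches the axle. It is off sideways by about 2 mm, and the clearance is 115 mm. Lowering 1.5 cm and shifting 2 mm.

carry_out:
  steps:
    - [[1, 0, 0.1, 0.3, 0], [1, 0, 0.2, 0.7, 0], [1, 0, 0.2, 1.1, 0], [1, 0, 0.2, 1.4, 0], [1, 0, 0.2, 1.5, 0], [1, 0, 0.2, 1.5, 0], [1, 0, 0.2, 1.5, 0], [1, 0, 0.2, 1.5, 0], [1, 0, 0.2, 1.5, 0], [1, 0, 0.2, 1.5, 0]]

```text
clock: 8.95
position: [0.4866, 0.258, 0.3097]
tool_rot: [[0.991, 0.137, 0.0], [0.137, -0.991, 0.0], [0.0, -0.0, -1.0]]
contact_force: [-0.4, 0.0, -4.2]
opening: 0.0119
gripper_force: 50.0
```

```bash
python3 - <<'E'
from h import *
np.set_printoptions(precision=4,suppress=True)
w=snap('wrist','w5'); s=r.observe(); print(s['clock'],s['position'],s['joint_vel'],s['opening'],s['gripper_force'],s['contact_force'])
a,b=load('w3')['pixels'].astype(int),w['pixels'].astype(int)
# roller dark-region bounds, before/after carry
for im in (a,b):
    m=(im.max(2)<75)[90:250,140:420]; ys,xs=np.where(m[:130]); print(np.percentile(ys,[1,99])+90,np.percentile(xs,[1,99])+140)
E
```

```text
9.0 [0.4866 0.2581 0.3097] [ 0.0008  0.0006 -0.0013  0.0008 -0.0012 -0.0003] 0.01172024419634484 49.9881649017334 [ 0.1685  0.3313 -3.9768]
[107. 208.] [166. 394.]
[107. 207.] [166. 394.]
```

The arm is still, the grip is steady, and the roller hasn't shifted in the grip since the lift. Clearance is 100 mm.

```bash
python3 -c "
from cell import r
print(r.sign_off())"
```

```text
the job is handed in; nothing more can be done
None
```

I've handed in the job with the brayer gripped by its neck, held still and level over the tray: lined up lengthways, roller over the middle to within a few millimetres, and about 10 cm above the tray floor.

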